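# Find the full tin on the counter balance

### The arm

A 6-joint arm with a two-finger parallel gripper is mounted at the origin on the work surface. World frame = base frame: x ahead of the robot, y to its left, z up, the work surface at z = 0. Lengths are in m, angles in rad, forces in N, time in s.
With the tool pointing down it reaches from about 0.35 to 1 m from the base axis. Payload 7.1 kg.
Tool frame: the origin (TCP) lies at the centre of the arm's flange, where the gripper is bolted on; the fingertips stand 173 mm ahead of it and the grasp point (between the pads) lies 155 mm ahead of it; z points along the fingers, y is the line along which they close (so a half turn about z gives the same grasp; the last joint's range is limited). The gripper opens to 85 mm and grips with 20 to 120 N. Pads are 22 mm wide; open, the fingers measure 114 mm over their backs; the gripper's body (76 mm by 85 mm) begins 54 mm behind the grasp point. The pads swing forward as they close: fully open they stand 13 mm farther back than shut.
Start: joints at [-1.229, 0.423, 1.63, -0, 1.089, -0.019], TCP at [0.221, -0.585, 0.405] pointing down, gripper open.
Joint ranges: [-3, 3], [-0.9, 2.11], [0.09, 2.58], [-1.31, 4.45], [0.11, 2.69], [-2.54, 2.54]. Speed limits (rad/s): [2.39, 2.39, 3.01, 3.14, 3.14, 3.14].

### API

Orientations are given as a unit quaternion [x, y, z, w].
In Python, from rig import reach, movel, move_joints, grip, dwell, ik, state, camera, camera_model, IKError, sign_off gives the robot as it stands. Calls block until the motion is done:
- reach(position, orientation): joint-space move of the TCP to a pose.
- movel(position, rotation=None, rate=0.15): straight line of the TCP; rotation=None keeps the orientation; rate is the mean speed in m/s.
- move_joints(angles): joint-space move.
- grip(opening, squeeze=None): opening from 0.0 (shut) to 1.0 (fully open); squeeze is the grip in N (None keeps the last); returns when the fingers have stopped.
- dwell(seconds).
- ik(position, orientation): joint angles nearest the present ones, or None.
- state(): the state.
- camera(name): name is "side" or "top"; returns (picture, depth): 400x640x3 uint8, blue, green, red; 400x640 float32, m along the optical axis (not along the pixel's ray), 0 where there is no reading.
- camera_model(name): a dict with "vertical_fov" (degrees; the focal length in pixels is half the picture's height over the tangent of half this angle, whatever the lens; pixels are square), "cx", "cy" (the principal point, pixels), "distortion" ([k1, k2, p1, p2, k3] as OpenCV has them; the pictures are not rectified), "camera_from_world" (4x4, takes a point from world to camera coordinates). Camera axes: x right, y down, z forward; pixel columns grow to the right and rows downward; lengths in m; the calibration is good to about 2 mm. A picture is of the moment at which its call begins. camera_model takes no time and is no camera call.
A pose or a line that the arm cannot do raises IKError and nothing moves.
- sign_off(): hands the job in; it is judged then, once.
The state is a dict: "time": time; "qpos": joint angles; "joint_velocities": joint speeds; "joint_efforts": joint torques, N m; "tool_pos": TCP position; "eef_rot": TCP orientation; "ft_force": force on the tool from outside, world axes, zero at the start; "ft_torque": the same for the moment, N m; "grip_width": opening from 0.0 (shut) to 1.0 (fully open); "finger_force": force on a finger pad.
Only numpy, scipy, OpenCV 4.12 (cv2) and the standard library are available. Lean on these libraries where they do the work, as an engineer would, in place of code of your own. Each camera call takes 0.05 s, during which the arm holds its last target. There are 200 camera calls.

### The job

Two sealed tins from the packing run look alike, but one was packed short. Set them down gently on the counter balance, one on each pan, let go and wait until the balance has tipped and come to rest; then move the tin whose pan dropped, the full one, onto the sheet pan, standing flat as it was, and leave the light tin on its balance pan. Leave the jar, the scoop and the tape roll where they are.

Things in the scene. Friction and masses are not known exactly. Their poses are not given: they have to be found in the camera images.
- tin_a_center (a point): tin_a: one of two identical sealed rectangular tins of plain bright metal with a paper band, 100 mm long (its x axis) x 56 mm wide (its y axis) x 56 mm high (z), lid up; this point is its centre, 28 mm above its underside. One tin weighs 0.40 to 0.48 kg, the other 0.25 to 0.29 kg: nothing to be seen tells which, and either tin may be the heavy one. It starts standing on the table. A solid block inside may shift a few mm
- tin_b_center (a point): tin_b: one of two identical sealed rectangular tins of plain bright metal with a paper band, 100 mm long (its x axis) x 56 mm wide (its y axis) x 56 mm high (z), lid up; this point is its centre, 28 mm above its underside; same as tin_a in every other way
- scale: white enamelled even-arm counter balance, fixed to the table; origin on the table under its pivot; its arms run along its y axis (+y is the robot's left). Base 130 (x) x 300 (y) x 50 mm; a pillar 30 x 56 mm with a pointer stands between the pans up to 192 mm above the table
- beam (a joint): angle of the balance beam, rad: 0 level (as it rests empty), + when the left pan is lower, - when the right pan is lower; stops at +-0.12. Damped: it takes about 1 s to tip and come to rest once both tins are let go, and the heavier tin takes it all the way to the stop
- pan_left: left pan of the balance, a flat round metal plate of 156 mm diameter, 6 mm thick, no rim; origin at the centre of its top face, 145 mm left (+y of the balance) of the pivot, 115 mm above the table when level. It stays horizontal and rides up or down by at most 17 mm: under the first tin it sinks to its stop within 0.3 s and the other pan rises; under 1 N slowly sinks it empty
- pan_right: right pan, the same, 145 mm to the right of the pivot. A tin weighs the same anywhere on a pan. When the full tin is taken off, the light tin's pan sinks in its turn
- tray: small aluminium sheet pan, fixed to the table: 165 mm (its x axis) x 240 mm (its y axis) outside, rim 28 mm high, walls 3 mm, inner floor 3 mm above the table; origin at the centre of its underside. The full tin goes anywhere flat on its floor
- jar: bystander: clear jar with a white cap, 84 mm diameter, 120 mm high; origin at the centre of its underside
- scoop: bystander: aluminium hand scoop, 210 mm long, 45 mm high, lying beyond the balance; its bowl (130 x 76 mm) lies from 15 mm behind to 115 mm ahead of its origin, the handle the other way (-x)
- tape_roll: bystander: roll of tape lying flat, 100 mm diameter, 48 mm high; origin at the centre of its underside
Things that resemble listed ones, but are neither listed nor needed, are in the scene too. What is shaped like the part that bears tin_a_center but orange is not meant.

How it is judged:
On the way:
1. the two tins stand on opposite pans of the balance, let go, and the beam has tipped to one side (more than 0.08 rad) and come to rest (((contact force between tin_a and pan_left above 1.8 N and contact force between each of tin_a, tin_b and the fingers below 0.2 N and angle between each of tin_a_center, tin_b_center's own z axis and vertical below 0.15 rad and contact force between tin_b and pan_right above 1.8 N) or (contact force between tin_b and pan_left above 1.8 N and contact force between each of tin_b, tin_a and the fingers below 0.2 N and angle between each of tin_b_center, tin_a_center's own z axis and vertical below 0.15 rad and contact force between tin_a and pan_right above 1.8 N)) and (value of joint beam above 0.08 rad or value of joint beam below -0.08 rad) and velocity of joint beam between -0.1 and 0.1 rad/s), for 0.3 s.
At the end, for the whole second after the job is handed in: The heavier tin stands upright (within 0.1 rad) and at rest flat on the sheet pan's floor, bearing on it with its full weight (over 3.5 N, which only the full tin reaches), and the lighter tin stands upright (within 0.1 rad) and at rest on either balance pan (((contact force between tin_a and tray above 3.5 N and angle between each of tin_a_center, tin_b_center's own z axis and vertical below 0.1 rad and linear speed of each of tin_a, tin_b below 0.03 m/s and z of tin_a_center in the frame of tray below 0.04 m and (contact force between tin_b and pan_left above 1.8 N or contact force between tin_b and pan_right above 1.8 N)) or (contact force between tin_b and tray above 3.5 N and angle between each of tin_b_center, tin_a_center's own z axis and vertical below 0.1 rad and linear speed of each of tin_b, tin_a below 0.03 m/s and z of tin_b_center in the frame of tray below 0.04 m and (contact force between tin_a and pan_left above 1.8 N or contact force between tin_a and pan_right above 1.8 N)))); the robot touches nothing.
It fails at once if a bystander is pushed more than 30 mm (distance of any of jar, scoop, tape_roll from where it was at the start of the episode above 0.03 m).
It fails at once if a tin is tipped over (more than 0.7 rad) (angle between any of tin_a_center, tin_b_center's own z axis and vertical above 0.7 rad).
It fails at once if a tin is dropped instead of set down (falls out of the fingers faster than 0.7 m/s, a drop of about 25 mm) ((linear speed of tin_a above 0.7 m/s and contact force between tin_a and the fingers below 0.1 N) or (linear speed of tin_b above 0.7 m/s and contact force between tin_b and the fingers below 0.1 N)).
It fails at once if a tin is slammed on the balance (over 60 N on a pan) (contact force between any of tin_a, tin_b and pan_left above 60 N or contact force between any of tin_a, tin_b and pan_right above 60 N).
It also fails if it takes over 70 s, if anything falls off the work surface, if the arm or the gripper's body presses on something with over 40 N, if the wrist force passes 120 N, or if a joint passes its speed limit or range.

## Working session

There is one attempt and no reset: what is moved stays moved. The work goes in short steps, each a Python script; the robot and the scene stay as the last script left them, time stands still between calls to the robot, and variables do not carry over. Pictures are saved under pics/ and viewed, at most 10 in all, crops included, and the job is handed in when it is done.

```bash
ls; mkdir -p pics; python3 - <<'E'
from rig import *
import cv2,numpy as np
for n in("top","side"):
    p,d=camera(n);cv2.imwrite(f"pics/{n}0.png",p);np.savez(f"{n}0.npz",p=p,d=d)
    m=camera_model(n);print(n,m)
print(state())
E
```

```text
pics
top {'vertical_fov': 53.56043949579577, 'cx': 317.7534168255056, 'cy': 204.20191967126883, 'distortion': array([-0.00852106,  0.        ,  0.        ,  0.        ,  0.        ]), 'camera_from_world': array([[-0.0131928 , -0.99973469, -0.01888115, -0.01103932],
       [-0.99126019,  0.01555507, -0.13100102,  0.52904939],
       [ 0.13125996,  0.01698786, -0.99120242,  0.98955576],
       [ 0.        ,  0.        ,  0.        ,  1.        ]])}
side {'vertical_fov': 48.80077120254923, 'cx': 321.6420374952516, 'cy': 191.2459028443712, 'distortion': array([-0.08284137,  0.        ,  0.        ,  0.        ,  0.        ]), 'camera_from_world': array([[-0.95588852, -0.29320391,  0.01756722,  0.50720735],
       [-0.18359615,  0.54972519, -0.81492004,  0.18924091],
       [ 0.2292806 , -0.78219798, -0.5793071 ,  1.13112975],
       [ 0.        ,  0.        ,  0.        ,  1.        ]])}
{'time': 0.1, 'qpos': array([-1.22897186e+00,  4.23781984e-01,  1.63059831e+00,  9.28437294e-06,
        1.08858182e+00, -1.90242740e-02]), 'joint_velocities': array([-0.00199704, -0.00348876, -0.00119014,  0.00082188, -0.00066705,
       -0.00137221]), 'joint_efforts': array([-6.20640967e-04, -5.58423436e+01, -2.82443404e+01, -5.22386972e-05,
        3.05815440e-03, -1.77279111e-05]), 'tool_pos': array([ 0.22059681, -0.58451439,  0.40401829]), 'eef_rot': array([ 9.83767786e-01,  1.79444906e-01, -1.05977920e-04, -6.76488728e-04]), 'ft_force': array([ 0.15209747,  0.21397421, -0.08960209]), 'ft_torque': array([ 0.00793314,  0.03940898, -0.0249841 ]), 'finger_force': 0.0, 'grip_width': 1.0006325171692871}
```

View pics/top0.png

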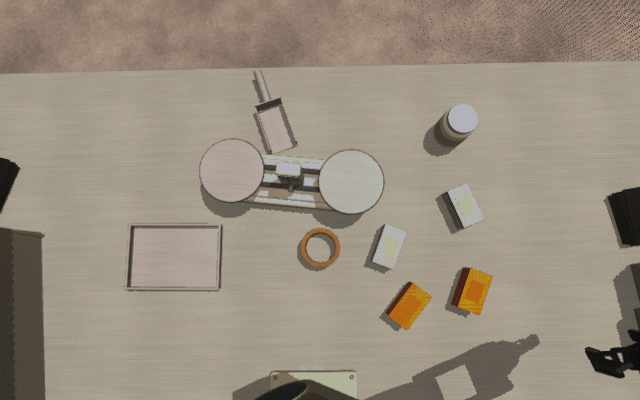

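View pics/side0.png

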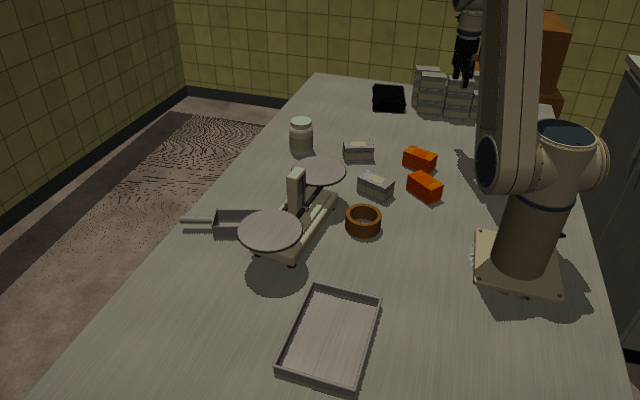

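The top view shows plain tins at (389,247) and (464,206). The lookalikes are two orange tins at (409,306) and (472,291), plus white boxes stacked at the far table end (side view, about 440,95). By the description I choose the two plain metal ones. The balance pans are at (231,170) left and (351,182) right, the sheet pan at (174,257), the tape at (320,248), the jar at (458,123) and the scoop at (275,125).

```bash
cat > h.py <<'E'
from rig import *
import cv2,numpy as np
from scipy.spatial.transform import Rotation as R
def cloud(n,d):
    m=camera_model(n);f=200/np.tan(np.radians(m["vertical_fov"]/2))
    K=np.array([[f,0,m["cx"]],[0,f,m["cy"]],[0,0,1]])
    u,v=np.meshgrid(np.arange(640.),np.arange(400.))
    q=cv2.undistortPoints(np.stack([u,v],-1).reshape(-1,1,2),K,m["distortion"]).reshape(400,640,2)
    P=np.dstack([q*d[...,None],d]);T=m["camera_from_world"]
    W=(P-T[:3,3])@T[:3,:3]; W[d==0]=np.nan
    return W
def rect(W,u,v,r,z0,z1):
    w=W[v-r:v+r,u-r:u+r].reshape(-1,3);w=w[(w[:,2]>z0)&(w[:,2]<z1)]
    (x,y),(a,b),t=cv2.minAreaRect(w[:,:2].astype(np.float32))
    if a<b:a,b,t=b,a,t+90
    t=(t+90)%180-90
    return np.round([x,y,a,b,t,np.median(w[:,2])],4),len(w)
E
python3 - <<'E'
from h import *
z=np.load("top0.npz");W=cloud("top",z["d"])
for n,a in dict(A=(464,206,28,.045,.07),B=(389,247,27,.045,.07),L=(231,170,38,.105,.125),R=(351,182,38,.105,.125),tape=(320,248,25,.035,.06),jar=(458,123,25,.1,.14),tray=(174,257,60,.018,.04),floor=(174,257,60,-.01,.012),o1=(409,306,28,.045,.07),o2=(472,291,28,.045,.07)).items():print(n,*rect(W,*a))
print(W[170,288],W[350,330])
p=z["p"];cv2.imwrite("pics/crop.png",cv2.resize(p[170:340,340:510],None,fx=3.4,fy=3.4,interpolation=2))
E
```

```text
A [ 0.5181 -0.3897  0.1013  0.0598 21.6269  0.0576] 977
B [  0.4174  -0.1947   0.1017   0.058  -21.4875   0.0573] 966
L [ 0.6048  0.1892  0.1571  0.1566 89.9263  0.1162] 3297
R [ 0.5717 -0.0992  0.1567  0.1558 -0.8263  0.1164] 3388
tape [ 4.1750e-01 -2.2900e-02  9.7700e-02  9.7600e-02  4.3856e+01  4.8900e-02] 533
jar [  0.7214  -0.3731   0.0733   0.0731 -28.6017   0.1215] 795
tray [3.99000e-01 3.58200e-01 2.43700e-01 1.69700e-01 8.92427e+01 2.80000e-02] 856
floor [4.03200e-01 3.69400e-01 3.33200e-01 3.14700e-01 8.94939e+01 1.90000e-03] 13273
o1 [  0.2712  -0.239    0.1013   0.058  -39.0251   0.0571] 1042
o2 [  0.3051  -0.399    0.1015   0.0597 -21.91     0.0571] 1050
[0.58524864 0.0434133  0.19256906] [ 0.15865238 -0.04434197  0.00343829]
```

View pics/crop.png

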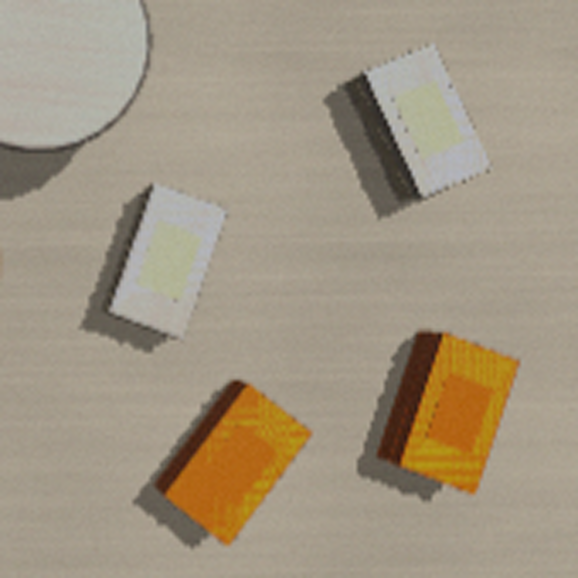

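```bash
cat >> h.py <<'E'
G=0.188   # TCP above the underside of a held tin
HI=0.40
def quat(yaw_deg,pos):
    best=None
    for k in (0,180):
        t=np.radians(yaw_deg+k);c,s=np.cos(t),np.sin(t)
        q=R.from_matrix(np.array([[c,s,0],[s,-c,0],[0,0,-1]])).as_quat()
        j=ik(pos,q)
        if j is not None:
            cost=np.abs(np.asarray(j)-state()["qpos"]).max()
            if best is None or cost<best[0]:best=(cost,q)
    return best[1]
def rep(t):
    s=state();print(t,round(s["time"],2),s["tool_pos"].round(4),"ft",s["ft_force"].round(2),"grip",round(s["grip_width"],3),round(s["finger_force"],1))
def pick(x,y,yaw,z0=0.,hi=HI,app=0.31):
    q=quat(yaw,[x,y,app+z0]);grip(1.0)
    reach([x,y,app+z0],q);movel([x,y,G+z0+.004],rate=.12);rep("at")
    grip(0.0,50);rep("closed")
    movel([x,y,G+z0+.03],rate=.05);movel([x,y,hi],rate=.2);rep("lifted")
E
python3 - <<'E'
from h import *
pick(0.4174,-0.1947,-21.5)
dwell(.2);rep("hold")
x,y=0.606,0.197
q=quat(-6.5,[x,y,HI]);reach([x,y,HI],q)
movel([x,y,G+.004+.125],rate=.15);rep("above")
movel([x,y,G+.004+.100],rate=.03);rep("down")
E
```

```text
at 3.09 [ 0.4176 -0.1949  0.1925] ft [0.18 0.09 0.25] grip 0.999 0.0
closed 3.48 [ 0.4176 -0.1948  0.1927] ft [-0.19  0.43  5.92] grip 0.649 52.9
lifted 5.2 [ 0.4169 -0.1944  0.3989] ft [ 0.06  0.24 -3.8 ] grip 0.649 53.8
hold 5.4 [ 0.4172 -0.1946  0.3989] ft [-0.42 -0.64 -4.37] grip 0.65 53.8
above 7.7 [0.6065 0.1967 0.3177] ft [-0.66 -0.71 -4.1 ] grip 0.65 53.8
down 8.68 [0.606  0.197  0.2919] ft [-0.18  0.09 -3.88] grip 0.65 53.9
```

```bash
python3 - <<'E'
from h import *
x,y=0.606,0.197
movel([x,y,G+.004+.098],rate=.03);rep("down")
grip(1.0);rep("open");dwell(.3)
movel([x,y,HI],rate=.15)
pick(0.5181,-0.3897,21.6)
dwell(.2);rep("hold")
p,d=camera("top");cv2.imwrite("pics/top1.png",p)
W=cloud("top",d);print("R",*rect(W,351,182,38,.105,.15));print("tin",*rect(W,231,170,38,.145,.18));print("pan",*rect(W,231,170,38,.09,.12))
E
```

```text
down 8.93 [0.6062 0.1971 0.2904] ft [ 0.2  -0.17 -1.48] grip 0.646 53.9
open 9.34 [0.6061 0.197  0.2902] ft [-0.38 -0.11 -0.62] grip 0.998 0.0
at 14.03 [ 0.5185 -0.39    0.1928] ft [0.71 0.14 0.51] grip 1.0 0.0
closed 14.41 [ 0.5184 -0.3899  0.1929] ft [-0.95  1.07  5.87] grip 0.652 54.8
lifted 16.13 [ 0.5177 -0.3894  0.3986] ft [ 0.15  0.37 -2.56] grip 0.649 54.0
hold 16.33 [ 0.5179 -0.3896  0.3986] ft [ 0.46  0.02 -2.41] grip 0.652 54.0
R [ 0.5719 -0.0981  0.1578  0.1563 88.9297  0.1337] 3515
tin [ 0.6059  0.1968  0.1019  0.0588 -6.7686  0.1548] 1099
pan [ 0.6046  0.1868  0.1567  0.1565 89.0524  0.0988] 1950
```

View pics/top1.png

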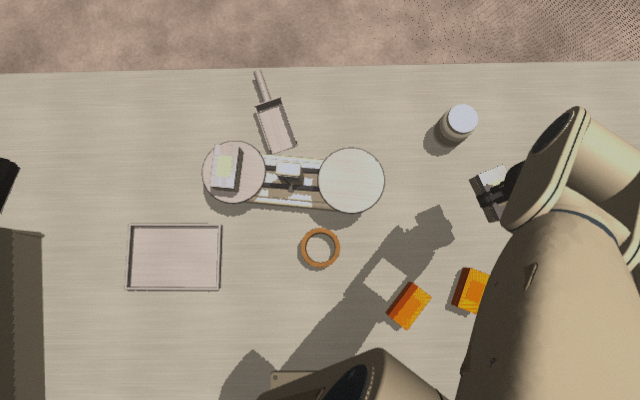

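Tin_b stands flat on the lowered left pan at (226,168). The right pan, at (351,181), is empty and raised, and the second tin is held in the gripper at (490,180).

```bash
python3 - <<'E'
from h import *
x,y=0.571,-0.106
q=quat(-6.5,[x,y,HI]);reach([x,y,HI],q)
movel([x,y,G+.004+.142],rate=.15);dwell(.1);f0=state()["ft_force"][2];rep("above")
for b in np.arange(.137,.1285,-.0015):
    movel([x,y,G+.004+b],rate=.02);dwell(.05)
    f=np.mean([state()["ft_force"][2]]);print(round(b,4),round(f,2))
    if f-f0>1.2:break
grip(1.0);rep("open");dwell(.3);movel([x,y,HI],rate=.15);dwell(1.2);rep("up")
p,d=camera("top");cv2.imwrite("pics/top2.png",p);np.savez("top2.npz",p=p,d=d)
p2,_=camera("side");cv2.imwrite("pics/side2.png",p2)
W=cloud("top",d)
for n,u,v in(("L",231,170),("R",351,182)):print(n,*rect(W,u,v,38,.145,.2));print(n,*rect(W,u,v,38,.09,.14))
E
```

```text
above 18.18 [ 0.5716 -0.1064  0.3352] ft [-0.46  0.13 -1.55] grip 0.649 54.0
0.137 -3.14
0.1355 -2.28
0.134 -2.56
0.1325 1.45
open 19.94 [ 0.571  -0.106   0.3245] ft [0.52 0.32 0.06] grip 1.001 0.0
up 22.09 [ 0.571 -0.106  0.4  ] ft [ 0.16  0.56 -0.07] grip 0.994 0.0
L [ 0.6058  0.1967  0.1017  0.0586 -6.5512  0.1549] 1103
L [ 0.6044  0.187   0.1562  0.1562 89.578   0.0989] 2071
R [ 0.  0.  0.  0.  0. nan] 0
R [ 6.13300e-01 -3.32000e-02  1.02700e-01  2.85000e-02 -4.28982e+01
  9.66000e-02] 31
  return _methods._mean(a, axis=axis, dtype=dtype,
  ret = ret.dtype.type(ret / rcount)
```

View pics/side2.png

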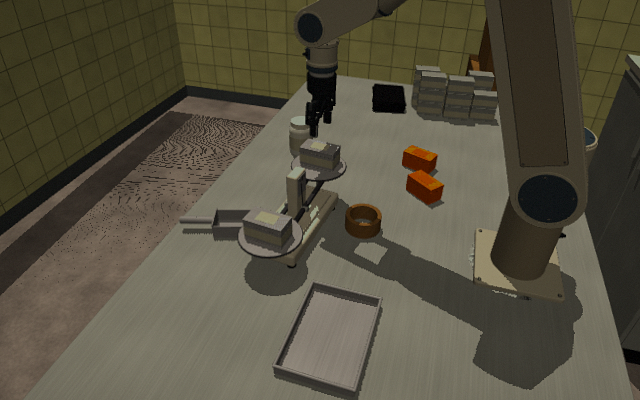

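The side view shows tin_b on the lowered left pan at (268,230) and tin_a on the raised right pan at (320,155). Depth puts the left pan at its lower stop, so tin_b is the full one and goes to the sheet pan.

```bash
python3 - <<'E'
from h import *
pick(0.6058,0.1967,-6.6,z0=.098)
dwell(.2);rep("hold")
x,y=0.399,0.358
q=quat(-1,[x,y,HI]);reach([x,y,HI],q)
movel([x,y,G+.004+.015],rate=.15);dwell(.1);f0=state()["ft_force"][2];rep("above")
for b in np.arange(.006,.0005,-.0015):
    movel([x,y,G+.004+b],rate=.02);dwell(.05)
    f=state()["ft_force"][2];print(round(b,4),round(f,2))
    if f-f0>2:break
grip(1.0);rep("open");dwell(.3);movel([x,y,HI],rate=.15)
reach([.3,-.4,.45],quat(0,[.3,-.4,.45]));dwell(.5);rep("up")
p,d=camera("top");cv2.imwrite("pics/top3.png",p)
W=cloud("top",d)
print("B",*rect(W,174,257,50,.05,.07));print("A",*rect(W,351,182,45,.14,.2));print(*rect(W,351,182,45,.09,.13))
E
```

```text
at 24.71 [0.6062 0.1968 0.2908] ft [ 0.03 -0.35  0.67] grip 1.004 0.0
closed 25.1 [0.6061 0.1969 0.2909] ft [-0.84 -0.59  6.32] grip 0.646 53.0
lifted 26.33 [0.6053 0.1965 0.3989] ft [-0.84 -0.29 -4.78] grip 0.649 54.0
hold 26.53 [0.6053 0.1965 0.3979] ft [-0.24 -0.5  -4.5 ] grip 0.651 54.0
above 29.09 [0.3993 0.3583 0.2079] ft [ 0.77  0.26 -4.36] grip 0.646 54.0
0.006 -4.82
0.0045 -3.98
0.003 12.53
open 30.75 [0.3991 0.3581 0.195 ] ft [ 0.01 -0.2  -0.19] grip 0.998 0.0
up 35.77 [ 0.3  -0.4   0.45] ft [ 0.22 -0.09 -0.82] grip 1.001 0.0
B [ 0.3985  0.3573  0.0997  0.059  -0.2856  0.0599] 955
A [ 0.5711 -0.1063  0.102   0.0574 -6.565   0.1552] 1104
[ 0.5711 -0.0991  0.1566  0.156  88.7458  0.099 ] 2153
```

View pics/top3.png

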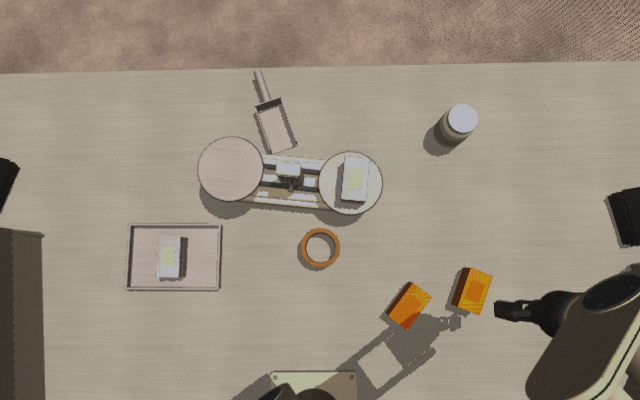

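The full tin stands flat in the sheet pan at (171,257), and the light tin is on the lowered right pan at (355,180). The bystanders haven't moved and the arm is clear.

```bash
python3 -c "
from rig import *
print(sign_off())"
```

```text
the job is handed in; nothing more can be done
None
```

I handed the job in at about 36 s: tin_b tipped the balance as the full one and now stands flat on the sheet pan, and the light tin_a remains on the right balance pan; the hand-in returned no verdict.

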